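# Take the hot die out of the heat press with tongs

## Task

Push the red-knobbed lever on the side of the small green heat press all the way down, so that its foot rises off the hot brass die, and leave it down. Then pick up the spring tongs, close their jaws on the die, bring it out from under the foot and hold it up in the tongs, upright and still, at least 12 cm above the table; the program finishes while holding it there. The die is hot, so the robot itself must never touch it, and the yellow spool, the thimble and the blue chalk beside the press must stay where they are.

Things in the scene. Friction and masses are not known exactly. Their poses are not given: they have to be found in the camera images.
- press: Green bench heat press, fixed. Origin on the table under the axis of the die nest; its x points from the open front to the column, z up. Base plate 12 mm high, x -45 to +105, y -56 to +56 mm; column from x 51 mm back; head x -23 to +97, y -26 to +26, z 91 to 148 mm. The nest is free to reach only from the front (-x).
- nest (a point): Centre of the nest floor, where the die stands: z 15 mm. The nest is a round hole 31 mm wide and 5 mm deep in a 60 x 60 mm aluminium block whose top is at z 20 mm.
- foot (a point): Centre of the underside of the press foot, a rubber disc 24 mm wide straight over the die: z 46.5 mm (1.5 mm above the die) with the lever up, z 71 mm with the lever fully down.
- press_lever (a joint): Lever angle, rad: 0 = up (23 degrees above level, foot down), 0.8 = fully down at its stop (23 degrees below level, foot raised). Axis along the press x through x 13, y -38, z 118 mm of the press; the lever sticks out to the press -y, needs about 2 N at the knob and stays where it is left.
- lever_knob (a point): Centre of the red ball knob, 22 mm wide, at the end of the lever, 70 mm from its axis. About 145 mm above the table when up, 91 mm when fully down.
- die: Brass marking die, an upright cylinder 28 mm wide and 30 mm high, about 70 g. Origin: centre of its underside; z is its axis.
- tongs: Steel spring tongs, loose, lying flat on the table, 257 mm long, 0.08 kg, balanced at the grip pads. Origin on the underside midway between the two blue grip pads; x points to the jaws, y to the left arm, z up; pivot at x -110 mm. A spring holds them open at a stop. Squeezed only some millimetres at the grip pads, they can be lifted with the jaws still open. Both arms move alike.
- tongs_grip (a point): Point midway between the grip pads, 14 mm above the underside of the tongs. Pads: x -31 to +31 mm, z 0 to 28 mm of the tongs; squeeze their outer faces along y. Width over them about 51 mm open, about 33 mm with the jaws closed on the die. Squeezing starts at about 5.5 N and takes about 7 N until the jaws meet the die; more presses on the die.
- tongs_jaws (a point): Point midway between the jaws, 105 mm ahead of the tongs' origin and 15 mm above their underside. Jaw pads: x 88 to 122 mm, z 7 to 23 mm of the tongs; gap about 64 mm when open, 28 mm (parallel) on the die.
- tongs_left: Left arm of the tongs (grip pad and jaw at the tongs' +y side). Origin: at the pivot.
- tongs_right: Right arm of the tongs (at the tongs' -y side). Origin: at the pivot.
- yellow_spool: Spool of yellow thread, 34 mm wide, 52 mm high, standing loose on the +y side of the press. Origin: underside. Not to be moved.
- thimble: Steel thimble, 20 mm wide, 22 mm high, standing loose on the +y side of the press. Origin: underside. Not to be moved.
- blue_chalk: Piece of blue tailor's chalk, 37 x 47 x 9 mm, lying loose near the front of the press on its +y side. Origin: underside. Not to be moved.
Not all that is in view belongs to the job. What is shaped like the press but pink is not meant.

How it is judged:
By the outcome, as a careful person would: the job done as asked, in the order asked, and still so for the second after the job is handed in, while the arm keeps its last pose, push and grip.
It also fails if it takes over 56 s, if anything falls off the work surface, if the arm or the gripper's body presses on something with over 40 N, if the wrist force passes 120 N, or if a joint passes its speed limit or range.

## Robot

A 6-joint arm with a two-finger parallel gripper is mounted at the origin on a cart in front of the work surface, level with it; the furniture and walls round the work are solid. World frame = base frame: x ahead of the robot, y to its left, z up, the work surface at z = 0. Lengths are in m, angles in degrees, forces in N, time in s.
With the tool pointing down it reaches from about 0.35 to 0.875 m from the base axis. Payload 4.2 kg.
Tool frame: the origin (TCP) lies between the finger pads; the fingertips stand 8 mm ahead of it and the grasp point (between the pads) lies 11 mm behind it; z points along the fingers, y is the line along which they close (so a half turn about z gives the same grasp; the last joint's range is limited). The gripper opens to 87 mm and grips with 3 to 60 N. Pads are 19 mm wide; open, the fingers measure 117 mm over their backs; the gripper's body (75 mm by 190 mm) begins 51 mm behind the grasp point.
Start: joints at [14.817, 22.042, 0.453, 0, -68.411, -14.817], TCP at [0.625, 0, 0.202] pointing down, gripper open.
Joint ranges: [-179.83, 179.83], [-69.29, 118.12], [-61.27, 80.66], [-181.25, 117.63], [-171.15, -9.14], [-177.46, 177.46]. Speed limits (degrees/s): [159.86, 159.86, 180, 180, 180, 180].

## Interface

Orientations are given as a 3x3 rotation matrix whose columns are the frame's x, y, z axes.
In Python, from station import sense, capture, camera_model, finish_job, find_in gives the robot as it stands. The module is installed in compiled form; this text tells all that it offers.
- The arm moves only by the tool arm_command, never from a script. Its argument "motion" is a list of rows, each a list of 7 numbers: the finger opening in mm, from 0 to 87, then the shift along the tool's x, y, z in mm, then the turn, a rotation vector about the tool's x, y, z in rad. In form: [[jaw, dx, dy, dz, rx, ry, rz], ...]. A call has 1 to 8 rows; each row shifts and turns the commanded pose from where the row before left it, along the tool's axes as they then stand; what a row does not reach is not made up. A row lasts 1/10 s, in which the tool goes at most 50 mm and 8.59 degrees, less where a joint would pass 70% of its speed; a pose out of reach is approached as far as the arm can. A call with a gripper value outside its range is refused whole. The fingers move at their own pace and stop on an object; the grip force is fixed at half the most. Time passes only in rows, so rows that do not move let the fingers close. It gives the time, the measured TCP pose, the force, the opening and the grip force at its end, in the units of the state.
- sense(): the state, without advancing time (a new reading comes with each control period).
- capture(name): name is "scene" or "side" or "wrist"; returns the picture (480x640x3 uint8, red, green, blue); there is no depth.
- camera_model(name): a dict with "fx", "fy", "cx", "cy" (pixels), "R" (3x3) and "t" (3): a world point X has camera coordinates R X + t. Camera axes: x right, y down, z forward; pixel columns grow to the right and rows downward; lengths in m; the calibration is good to about 2 mm. The wrist camera is an equidistant fisheye: a pixel r from the principal point sees the ray r / f radians off the axis. A picture is of the moment at which its call begins: read the wrist's pose just before it. camera_model takes no time and is no camera call; for the wrist camera it gives the pose at the moment of the call.
- finish_job(): hands the job in; it is judged then, once.
Trained networks look in the newest picture that a camera, given by its name, has taken for a name from the list of things; names that differ only in an ending like _2 or _b are one class to them, and where a whole thing is asked for, a point or a joint stands for the part that bears it (a point fixed in the world has none). Each returns a list of dicts, best first, with "p" (0 to 1); they miss things now and then, are a little off and sometimes report something else, mostly with a low value. They report only what shows in the picture. A call takes as long as a camera call. They do not tell look-alikes from the thing itself.
- find_in(target, camera): "location" ([row, column] in pixels, amid what is visible of it).
The state is a dict: "time_s": time; "joints": joint angles; "joint_velocities": joint speeds; "effort": joint torques, N m; "tcp_pos": TCP position; "ee_rot": TCP orientation; "wrist_force": force on the tool from outside, world axes, zero at the start; "moment": the same for the moment, N m; "gripper_width": opening from 0.0 (shut) to 1.0 (fully open); "gripper_force": force on a finger pad.
Only numpy, scipy, OpenCV 4.12 (cv2) and the standard library are available. Lean on these libraries where they do the work, as an engineer would, in place of code of your own. Each camera call takes 0.05 s, during which the arm holds its last target. There are 200 camera calls.

## Working session

There is one attempt and no reset: what is moved stays moved. The work goes in short steps, Python scripts to look and compute and a tool call to move; the robot and the scene stay as the last step left them, time stands still between calls to the robot, and variables do not carry over. Pictures are saved under pics/ and viewed, at most 10 in all, crops included, and the job is handed in when it is done.

Besides the shell and the picture viewer there is one more tool, called after ">>>" by a JSON object that holds its "name" and its "arguments". arm_command: Moves the arm, as the interface text tells. Its arguments: {"type":"object","properties":{"motion":{"type":"array"}},"required":["motion"]}

```bash
mkdir -p pics
python3 - <<'E'
from station import *
import cv2,numpy as np
for c in("scene","side"):
    im=capture(c);cv2.imwrite(f"pics/{c}0.png",im[:,:,::-1])
    m=camera_model(c);print(c,m)
    for n in("press","lever_knob","die","tongs","tongs_grip","tongs_jaws","yellow_spool","thimble","blue_chalk"):
        print(n,[(np.round(d["location"]).tolist(),round(d["p"],2)) for d in find_in(n,c)][:4])
print(sense())
E
```

```text
scene {'fx': 542.5328124982085, 'fy': 542.5328124982085, 'cx': 317.05091697068985, 'cy': 237.52476219356245, 'R': array([[ 0.91801611, -0.39627192, -0.01466272],
       [-0.19219787, -0.41230007, -0.89054401],
       [ 0.34685214,  0.82035189, -0.45466072]]), 't': array([-0.49609307,  0.22872169,  1.01854107])}
press [([226.0, 403.0], 0.97), ([328.0, 514.0], 0.92), ([298.0, 404.0], 0.89)]
lever_knob [([319.0, 543.0], 0.89), ([214.0, 417.0], 0.5)]
die [([312.0, 382.0], 0.77), ([246.0, 259.0], 0.27), ([286.0, 413.0], 0.15)]
tongs [([243.0, 246.0], 0.85), ([297.0, 336.0], 0.35)]
tongs_grip [([246.0, 250.0], 0.95)]
tongs_jaws [([246.0, 247.0], 0.62)]
yellow_spool [([289.0, 394.0], 0.39), ([297.0, 406.0], 0.25)]
thimble [([297.0, 371.0], 0.44)]
blue_chalk [([298.0, 336.0], 0.52)]
side {'fx': 554.039951905273, 'fy': 554.039951905273, 'cx': 320.82577880473747, 'cy': 239.60865408936726, 'R': array([[-0.95570033, -0.29409872,  0.01195092],
       [-0.20908235,  0.64973363, -0.73084251],
       [ 0.20717493, -0.70096516, -0.68244149]]), 't': array([0.54582423, 0.19808552, 1.17670121])}
press [
[... 474 characters left out ...]
-1.48176636e+01]), 'joint_velocities': array([-0.09006972, -0.06508146, -0.06085303, -0.03313608,  0.08227932,
        0.03557578]), 'effort': array([ 1.33558342e-04, -3.90474951e+01,  1.87624937e+01,  4.22443494e+00,
        1.54657062e-02, -3.53602741e-05]), 'tcp_pos': array([6.24977642e-01, 3.90938785e-05, 2.01650009e-01]), 'ee_rot': array([[-4.26618829e-06, -1.00000000e+00, -9.97177817e-06],
       [-1.00000000e+00,  4.26610150e-06,  8.70277351e-06],
       [-8.70273097e-06,  9.97181529e-06, -1.00000000e+00]]), 'wrist_force': array([-0.78558756, -0.1169466 ,  0.0818526 ]), 'moment': array([-0.08076465,  0.02867506,  0.0094411 ]), 'gripper_force': 0.0, 'gripper_width': 0.9993048324198677}
```

View pics/scene0.png

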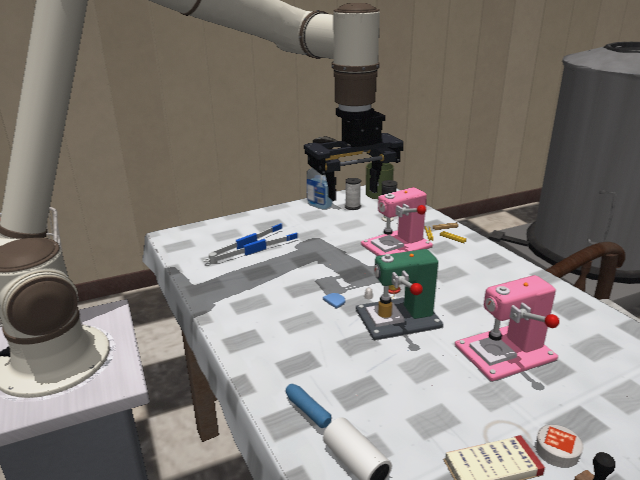

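View pics/side0.png

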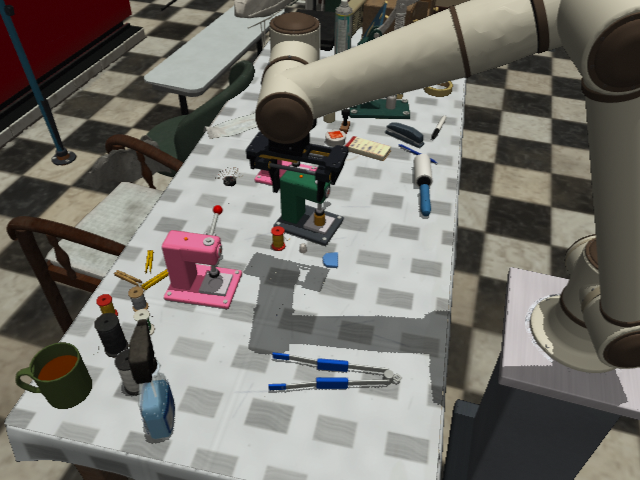

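Green press at scene (290,405), with its knob at (289,416) and the die at (308,385). The pink look-alikes are at (222,405) and (328,512), with knobs at (209,421) and (320,552). The side view also shows a far green object at (105,380). I choose the green press that holds the brass die. The tongs have their pivot at scene (258,210) and jaws at (228,280)/(236,297). Next, a close crop to check.

Run:
```python
import cv2,numpy as np
a=cv2.imread("pics/scene0.png")[235:345,320:450];b=cv2.imread("pics/side0.png")[150:260,250:380]
a=cv2.resize(a,(520,440),interpolation=cv2.INTER_CUBIC)[:, :400]
c=cv2.imread("pics/side0.png")[345:400,260:410]
t=np.zeros((600,800,3),np.uint8);t[:352,:416]=cv2.resize(cv2.imread("pics/scene0.png")[240:350-22,346:450],(416,352),interpolation=2)
t[:352,420:800]=cv2.resize(b[20:108,:95],(380,352),interpolation=2)
t[355:575,:600]=cv2.resize(c,(600,220),interpolation=2)
cv2.imwrite("pics/c1.png",t)
```

```text
(no output)
```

View pics/c1.png

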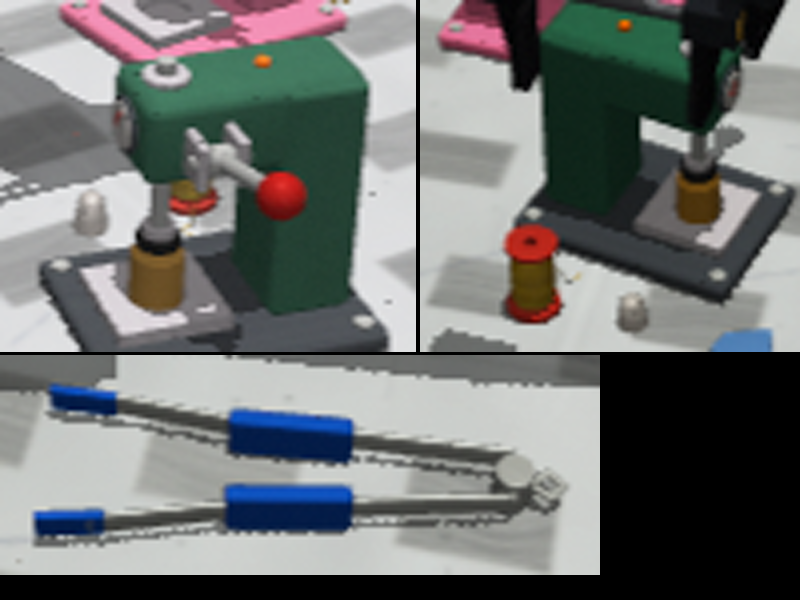

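The crop shows the green press with the brass die under its foot and a red knob at scene (289,416). The tongs lie with their pivot toward the robot: grip at side (374,332), jaws at (372,279). Next I fit both poses.

```bash
cat > h.py <<'E'
import numpy as np,cv2
from station import *
from scipy.optimize import least_squares
M={c:camera_model(c) for c in("scene","side")}
def proj(c,X,m=None):
    m=m or M[c];p=m["R"]@X+m["t"]
    if c=="wrist":
        r=np.hypot(p[0],p[1]);th=np.arctan2(r,p[2]);k=th/max(r,1e-9)
        return np.array([m["cx"]+m["fx"]*k*p[0],m["cy"]+m["fy"]*k*p[1]])
    return np.array([m["fx"]*p[0]/p[2]+m["cx"],m["fy"]*p[1]/p[2]+m["cy"]])
def W(q,P):
    c,s=np.cos(q[2]),np.sin(q[2]);P=np.array(P)/1000
    return np.array([q[0]+c*P[0]-s*P[1],q[1]+s*P[0]+c*P[1],P[2]])
def fit(obs,q0,ms=None):
    f=lambda q:np.concatenate([proj(o[0],W(q,o[1]),o[3] if len(o)>3 else None)-o[2] for o in obs])
    r=least_squares(f,q0,loss="soft_l1");return r.x,np.round(f(r.x).reshape(-1,2),1)
E
python3 - <<'E'
from h import *
for c in M: print(c,(-M[c]["R"].T@M[c]["t"]).round(3))
obs=[("scene",(13,-102.4,145.4),(416.5,289)),("scene",(0,0,30),(385.2,309)),("scene",(-45,56,12),(356.2,306.5)),
("side",(-45,56,12),(327,244)),("side",(105,56,12),(275,225)),("side",(-45,-56,12),(343.8,218.8)),("side",(0,0,30),(319.5,219))]
for y in(-1,0,1): 
    q,r=fit(obs,[.7,-.1,y]);print("press",q.round(4),r.tolist())
obs=[("side",(0,0,14),(332.5,373.8)),("side",(105,0,15),(279,371.8)),("side",(-110,0,15),(388.8,373.7)),("scene",(0,0,14),(250,244))]
q,r=fit(obs,[.6,.3,0]);print("tongs",q.round(4),r.tolist())
E
```

```text
scene [ 0.146 -0.938  0.66 ]
side [0.319 0.857 0.941]
press [ 0.6227 -0.1546 -0.1335] [[-0.3, -2.7], [-0.5, 1.0], [-1.9, -0.5], [-0.6, -1.8], [-2.6, -0.3], [0.5, -3.5], [-0.0, -1.1]]
press [ 0.6227 -0.1546 -0.1335] [[-0.3, -2.7], [-0.5, 1.0], [-1.9, -0.5], [-0.6, -1.8], [-2.6, -0.3], [0.5, -3.5], [-0.0, -1.1]]
press [ 0.6227 -0.1546 -0.1335] [[-0.3, -2.7], [-0.5, 1.0], [-1.9, -0.5], [-0.6, -1.8], [-2.6, -0.3], [0.5, -3.5], [-0.0, -1.1]]
tongs [0.4668 0.2622 0.2864] [[0.0, -0.5], [-0.4, 0.3], [0.2, 0.3], [-0.0, 0.7]]
```

>>> {"name": "arm_command", "arguments": {"motion": [[0, 33, 0, 0, 0, 0, 0], [0, 33, 0, 0, 0, 0, 0], [0, 33, 0, 0, 0, 0, 0.03], [0, 33, 1, 0, 0, 0, 0.03], [0, 33, 1, 0, 0, 0, 0.03], [0, 33, 1, 0, 0, 0, 0.03], [0, 33, 0, 0, 0, 0, 0.013], [0, 27, 0, 0, 0, 0, 0]]}}

```text
time_s: 1.8
tcp_pos: [0.6081, -0.2589, 0.2016]
ee_rot: [[-0.134, -0.991, -0.0], [-0.991, 0.134, -0.0], [0.0, 0.0, -1.0]]
wrist_force: [0.3, -1.1, -0.6]
gripper_width: 0.359
gripper_force: 0.0
```

Run:
```python
from h import *
im=capture("wrist");m=camera_model("wrist");cv2.imwrite("pics/w1.png",im[:,:,::-1]);np.save("w1.npy",m,allow_pickle=True)
s=sense();print(s["tcp_pos"],s["ee_rot"].round(3),m)
q=[.6227,-.1546,-.1335]
for P in((13,-102.4,145.4),(0,0,45),(-45,56,12),(-45,-56,12),(105,56,12),(105,-56,12)):print(P,W(q,P).round(4),proj("wrist",W(q,P),m).round(1))
for n in("lever_knob","die"):print(n,[(np.round(d["location"]).tolist(),round(d["p"],2)) for d in find_in(n,"wrist")][:3])
```

```text
[ 0.60737568 -0.26216062  0.20142124] [[-0.137 -0.991 -0.001]
 [-0.991  0.137 -0.001]
 [ 0.001  0.    -1.   ]] {'fx': 371.64829954431775, 'fy': 371.64829954431775, 'cx': 326.6665480911011, 'cy': 240.7387390827441, 'R': array([[-9.90563380e-01,  1.37054852e-01,  3.97679934e-04],
       [ 1.31220233e-01,  9.47548067e-01,  2.91434233e-01],
       [ 3.95656547e-02,  2.88736262e-01, -9.56590785e-01]]), 't': array([0.63726131, 0.13305882, 0.44272816])}
(13, -102.4, 145.4) [ 0.622  -0.2578  0.1454] [306.1 259.4]
(0, 0, 45) [ 0.6227 -0.1546  0.045 ] [326.  319.2]
(-45, 56, 12) [ 0.5856 -0.0931  0.012 ] [364.2 346.2]
(-45, -56, 12) [ 0.5706 -0.2041  0.012 ] [367.9 257.6]
(105, 56, 12) [ 0.7342 -0.1131  0.012 ] [239.1 345.1]
(105, -56, 12) [ 0.7193 -0.2241  0.012 ] [229.3 257.8]
lever_knob [([73.0, 101.0], 0.76), ([270.0, 311.0], 0.57)]
die []
```

View pics/w1.png

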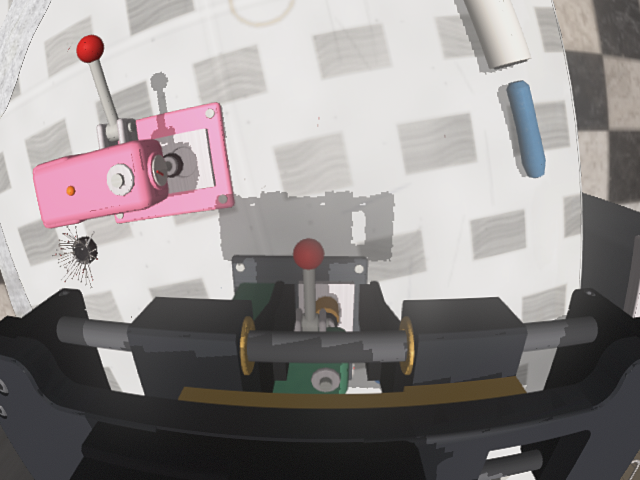

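The wrist view shows the green press with its knob at (253,308) and its base -y edge corners at (258,235) and (258,367). The pink look-alike's knob is at (48,90). The prediction agrees within about 6 px. I'll refit with the arm at rest.

```bash
cat >> h.py <<'E'
def red(im,r0,r1,c0,c1):
    a=im[r0:r1,c0:c1].astype(int);k=(a[:,:,0]>100)&(a[:,:,1]<60)&(a[:,:,2]<60)
    n,l,st,ce=cv2.connectedComponentsWithStats(k.astype(np.uint8));i=1+np.argmax(st[1:,4])
    return (ce[i]+[c0,r0]).round(1),st[i].tolist()
E
python3 - <<'E'
from h import *
m=camera_model("wrist");im=capture("wrist")
a=red(im,200,300,250,370);b=red(cv2.imread("pics/scene0.png")[:,:,::-1],270,310,400,440);print(a,b)
obs=[("scene",(13,-102.4,145.4),b[0]),("wrist",(13,-102.4,145.4),a[0],m),("scene",(0,0,30),(385.2,309)),("scene",(-45,56,12),(357,306)),
("side",(-45,56,12),(326.5,243.5)),("side",(0,0,30),(319.5,219)),("wrist",(-45,-56,12),(368,257),m),("wrist",(105,-56,12),(232,257),m)]
q,r=fit(obs,[.62,-.15,-.13]);print("press",q.round(4),r.tolist());print(W(q,(13,-102.4,145.4)))
s=sense();print(s["tcp_pos"],s["gripper_width"])
E
```

```text
(array([298.4, 263.6]), [45, 59, 9, 9, 13]) (array([416.1, 287.6]), [10, 13, 13, 10, 96])
press [ 0.6237 -0.1512 -0.1225] [[0.1, -2.5], [5.5, -4.2], [-0.9, -0.0], [-3.3, -0.8], [-0.5, -0.5], [-0.8, -0.3], [-1.0, -0.0], [-3.5, 1.4]]
[ 0.62406878 -0.25441386  0.1454    ]
[ 0.6082961  -0.25755483  0.20140222] 0.17751500211602547
```

>>> {"name": "arm_command", "arguments": {"motion": [[0, -2, -15, 0, 0, 0, 0], [0, 0, 0, 15, 0, 0, 0], [0, 0, 0, 15, 0, 0, 0], [0, 0, 0, 8, 0, 0, 0], [0, 0, 0, 8, 0, 0, 0], [0, 0, 0, 8, 0, 0, 0], [0, 0, 0, 8, 0, 0, 0], [0, 0, 0, 8, 0, 0, 0]]}}

```text
time_s: 2.8
tcp_pos: [0.6238, -0.2571, 0.1314]
ee_rot: [[-0.132, -0.991, 0.001], [-0.991, 0.132, -0.0], [0.0, -0.001, -1.0]]
wrist_force: [0.5, -0.3, -0.2]
gripper_width: 0.007
gripper_force: 0.0
```

>>> {"name": "arm_command", "arguments": {"motion": [[0, 0, 0, 8, 0, 0, 0], [0, 0, 0, 6, 0, 0, 0], [0, 0, 0, 4, 0, 0, 0], [0, 0, 0, 0, 0, 0, 0]]}}

```text
time_s: 3.2
tcp_pos: [0.6235, -0.2571, 0.113]
ee_rot: [[-0.133, -0.991, -0.0], [-0.991, 0.133, 0.0], [-0.0, 0.001, -1.0]]
wrist_force: [1.1, -1.0, 0.9]
gripper_width: 0.007
gripper_force: 0.1
```

Run:
```python
from h import *
im=capture("scene");cv2.imwrite("pics/s2.png",cv2.resize(im[200:360,330:490,::-1],(600,600),interpolation=2))
s=sense();print(s["tcp_pos"],s["wrist_force"],s["gripper_width"])
```

```text
[ 0.62339159 -0.25679378  0.11311528] [-0.58990033  0.69046267 -0.62439828] 0.005444333648043596
```

View pics/s2.png

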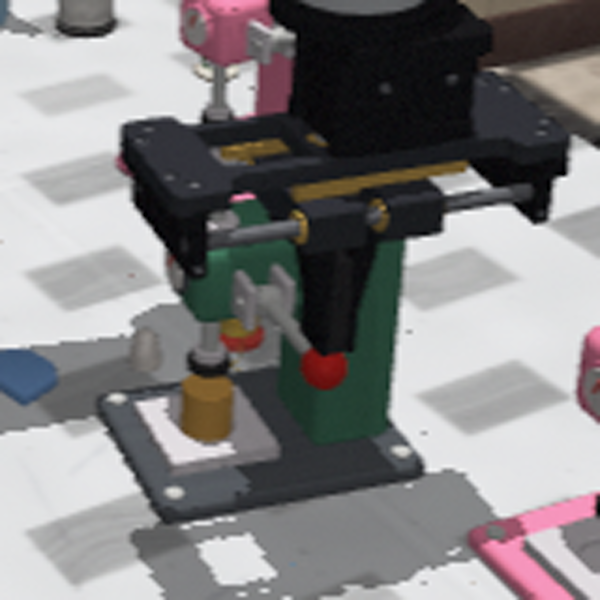

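The fingertips are on the knob, which has dropped to crop (325,368), and the foot is rising off the die. I'll carry on down to the stop.

>>> {"name": "arm_command", "arguments": {"motion": [[0, 0, 0, 3, 0, 0, 0], [0, 0, 0, 2, 0, 0, 0], [0, 0, 0, 0, 0, 0, 0]]}}

```text
time_s: 3.55
tcp_pos: [0.6236, -0.2571, 0.1084]
ee_rot: [[-0.133, -0.991, -0.0], [-0.991, 0.133, 0.0], [-0.0, 0.0, -1.0]]
wrist_force: [0.2, -1.3, 1.1]
gripper_width: 0.005
gripper_force: 0.4
```

>>> {"name": "arm_command", "arguments": {"motion": [[0, 0, 0, 2, 0, 0, 0], [0, 0, 0, 0, 0, 0, 0]]}}

```text
time_s: 3.75
tcp_pos: [0.6237, -0.2571, 0.1065]
ee_rot: [[-0.133, -0.991, -0.0], [-0.991, 0.133, 0.0], [-0.0, 0.0, -1.0]]
wrist_force: [0.6, -1.3, 0.7]
gripper_width: 0.009
gripper_force: 0.5
```

>>> {"name": "arm_command", "arguments": {"motion": [[0, 0, 0, 2, 0, 0, 0], [0, 0, 0, 1, 0, 0, 0], [0, 0, 0, 0, 0, 0, 0]]}}

```text
time_s: 4.05
tcp_pos: [0.6237, -0.2571, 0.1035]
ee_rot: [[-0.133, -0.991, 0.0], [-0.991, 0.133, 0.0], [-0.0, -0.0, -1.0]]
wrist_force: [0.4, -1.2, 1.1]
gripper_width: 0.003
gripper_force: 0.5
```

Run:
```python
from h import *
im=capture("scene");a=cv2.resize(im[250:340,365:455,::-1],(600,600),interpolation=2)
cv2.imwrite("pics/s3.png",a)
b=red(im,270,340,395,440);print(b)
for z,l in((145.4,"up"),(118,"mid"),(91,"dn")): print(l,proj("scene",W([.6237,-.1512,-.1225],(13,-102.4,z))))
```

```text
(array([415.9, 302.1]), [16, 28, 11, 9, 69])
up [416.2245792  285.09213845]
mid [415.17845152 298.09352716]
dn [414.1734829  310.58338664]
```

View pics/s3.png

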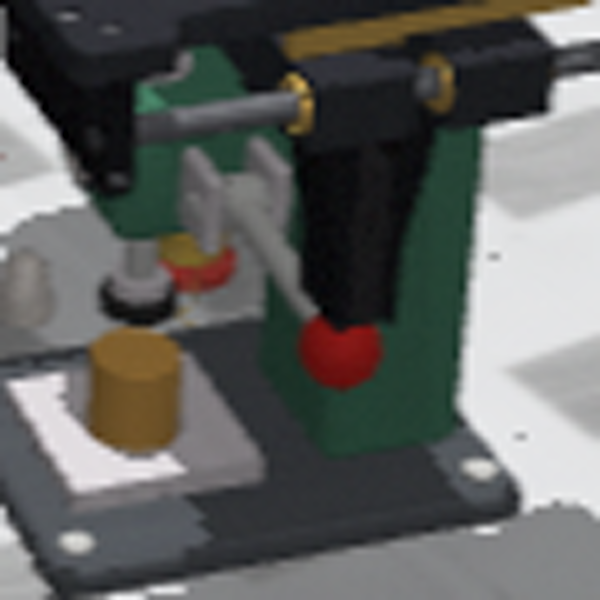

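Run:
```python
from h import *
s=sense();print(s["tcp_pos"],s["joints"],s["wrist_force"])
for d in(0,.008,.05):print(d,proj("scene",s["tcp_pos"]+s["ee_rot"][:,2]*d))
print(proj("scene",s["tcp_pos"]+s["ee_rot"][:,2]*.0-s["ee_rot"][:,2]*.07))
```

```text
[ 0.62373673 -0.25700108  0.10345528] [-8.69783493e+00  3.10847848e+01  6.71826796e-01 -1.58639943e-02
 -5.95819142e+01  1.08200445e+00] [0.33433263 0.04631881 0.70334911]
0 [415.2452288 305.6433085]
0.008 [414.94585348 309.33145415]
0.05 [413.40988929 328.25372074]
[417.96309814 272.1605954 ]
```

>>> {"name": "arm_command", "arguments": {"motion": [[0, 0, 0, -30, 0, 0, 0], [0, 0, 0, -40, 0, 0, 0], [0, 0, 0, -30, 0, 0, 0], [0, -30, 0, 0, 0, 0, 0], [0, -30, 0, 0, 0, 0, 0], [0, 0, 0, 0, 0, 0, 0], [0, 0, 0, 0, 0, 0, 0]]}}

```text
time_s: 4.8
tcp_pos: [0.6316, -0.1966, 0.2032]
ee_rot: [[-0.131, -0.991, -0.001], [-0.991, 0.131, 0.001], [-0.001, 0.001, -1.0]]
wrist_force: [-0.3, -0.3, -0.0]
gripper_width: 0.004
gripper_force: 0.0
```

Run:
```python
from h import *
t=np.zeros((600,800,3),np.uint8)
m=camera_model("wrist");im=capture("wrist");np.save("w4.npy",im)
t[:,:]=0
t[:300,:400]=cv2.resize(im[120:345,200:500],(400,300))
a=capture("scene");t[:300,400:]=cv2.resize(a[240:345,340:480],(400,300),interpolation=2)
b=capture("side");t[300:,:400]=cv2.resize(b[150:255,240:380],(400,300),interpolation=2)
t[300:,400:]=cv2.resize(im,(400,300))
cv2.imwrite("pics/m4.png",t[:,:,::-1]);print(sense()["tcp_pos"])
print(m["R"].tolist(),m["t"],(-m["R"].T@m["t"]))
for f,arg in((im,(0,480,150,640)),(a,(270,345,395,440))):print(red(f,*arg))
print(find_in("lever_knob","wrist")[:3])
```

```text
[ 0.63140412 -0.19816106  0.20317992]
[[-0.9912849047881972, 0.13173376401364909, 0.0006730214346078608], [0.12613811975826877, 0.9476800103811368, 0.2932435381519222], [0.03799226609329688, 0.29077278645500065, -0.9560375381617041]] [0.65160889 0.0701618  0.4258408 ] [ 0.62090133 -0.27615275  0.38610675]
(array([175.2,  84.5]), [23, 81, 6, 8, 14])
(array([415.8, 300.9]), [15, 26, 12, 11, 99])
[{'location': [185.8, 331.8], 'p': 0.86}, {'location': [26.9, 126.6], 'p': 0.56}]
```

View pics/m4.png

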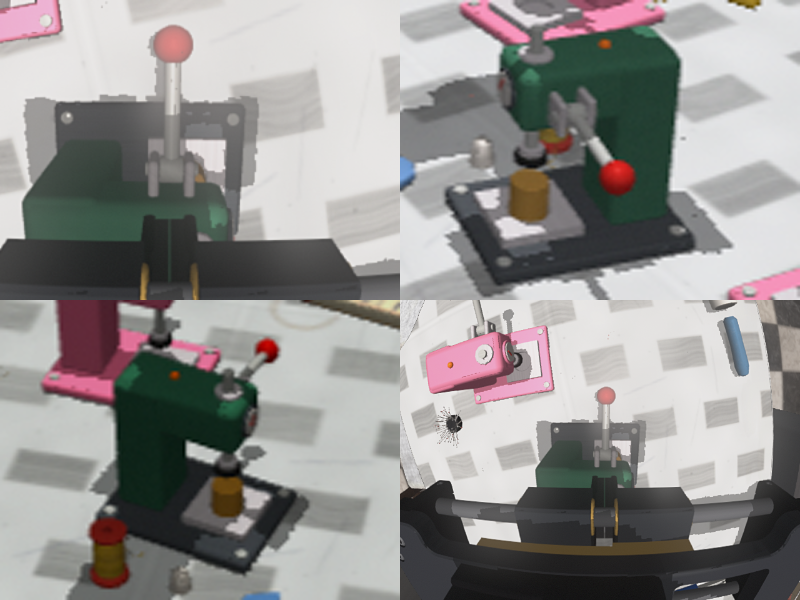

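The wrist view now shows the knob clearly at (152,330). In the scene view it is at (301,416) and in the side view at (167,333). The lever is about half way down, so the fingers slipped off the inner side of the knob. I'll triangulate the knob and refit the press.

Run:
```python
from h import *
m=camera_model("wrist")
K=[("wrist",(329.8,152.3),m),("scene",(415.8,300.9),None),("side",(333.5,167.2),None)]
f=lambda X:np.concatenate([proj(c,X,mm)-p for c,p,mm in K])
r=least_squares(f,[.62,-.26,.12]);k=r.x;print("knob",k,f(k).round(1))
obs=[("wrist",(103.5,-54.5,12),(240.5,196.5),m),("wrist",(-43.5,-54.5,12),(383,196.5),m),
("scene",(-44,55,12),(356.8,305.5)),("scene",(-44,-55,12),(375,337.3)),("scene",(104,-55,12),(442.2,324)),
("side",(-44,55,12),(324,243.8)),("side",(-44,-55,12),(346.8,218.3)),("side",(104,55,12),(275,222.8)),
("scene",(0,0,45),(385.2,302.3)),("side",(0,0,45),(320.2,213.7))]
q,r=fit(obs,[.62,-.15,-.13]);print("press",q.round(4),r.tolist())
c,s=np.cos(q[2]),np.sin(q[2]);d=k[:2]-q[:2];print("knob in press",c*d[0]+s*d[1],-s*d[0]+c*d[1],k[2])
print(sense()["tcp_pos"])
```

```text
knob [ 0.62028829 -0.26142463  0.11610076] [-0.   0.1 -0.4  0.6 -0.4 -0.8]
press [ 0.623  -0.155  -0.1459] [[0.3, -0.2], [-0.1, 0.9], [-1.5, 0.6], [-1.4, -0.1], [1.6, 0.4], [1.8, -2.0], [-2.9, -2.8], [-2.2, 1.3], [0.0, 1.5], [-0.8, -0.4]]
knob in press 0.012761623290905315 -0.10569209371269377 0.11610076049359895
[ 0.63137114 -0.19831773  0.20324995]
```

Run:
```python
from h import *
m=camera_model("wrist");s=sense()
for d in(.008,0,-.011,-.02,-.04):
  for dx in(-.0095,.0095):
    print(d,dx,proj("wrist",s["tcp_pos"]+s["ee_rot"]@[dx,0,d],m).round(0),proj("wrist",s["tcp_pos"]+s["ee_rot"]@[dx,.0435,d],m).round(0))
```

```text
0.008 -0.0095 [326. 293.] [402. 293.]
0.008 0.0095 [326. 262.] [405. 262.]
0 -0.0095 [326. 300.] [405. 299.]
0 0.0095 [326. 267.] [407. 267.]
-0.011 -0.0095 [326. 309.] [409. 308.]
-0.011 0.0095 [326. 275.] [412. 275.]
-0.02 -0.0095 [326. 317.] [412. 316.]
-0.02 0.0095 [326. 282.] [416. 281.]
-0.04 -0.0095 [326. 338.] [421. 336.]
-0.04 0.0095 [326. 301.] [426. 299.]
```

>>> {"name": "arm_command", "arguments": {"motion": [[0, 32, 2, 0, 0, 0, 0], [0, 31, 1, 0, 0, 0, 0], [0, 0, 0, 30, 0, 0, 0], [0, 0, 0, 40, 0, 0, 0], [0, 0, 0, 20, 0, 0, 0], [0, 0, 0, 8, 0, 0, 0], [0, 0, 0, 8, 0, 0, 0], [0, 0, 0, 8, 0, 0, 0]]}}

```text
time_s: 5.8
tcp_pos: [0.6209, -0.2603, 0.0909]
ee_rot: [[-0.133, -0.991, 0.002], [-0.991, 0.133, -0.001], [0.001, -0.002, -1.0]]
wrist_force: [-1.6, 0.7, 2.2]
gripper_width: 0.006
gripper_force: 1.2
```

>>> {"name": "arm_command", "arguments": {"motion": [[0, 0, 0, 6, 0, 0, 0], [0, 0, 0, 4, 0, 0, 0], [0, 0, 0, 0, 0, 0, 0]]}}

```text
time_s: 6.1
tcp_pos: [0.6213, -0.2594, 0.0809]
ee_rot: [[-0.132, -0.991, 0.002], [-0.991, 0.132, -0.0], [0.0, -0.002, -1.0]]
wrist_force: [0.2, 1.8, 3.4]
gripper_width: 0.005
gripper_force: 1.6
```

Run:
```python
from h import *
a=capture("scene");s=sense();print(s["tcp_pos"],s["wrist_force"],red(a,270,345,395,440))
q=[.623,-.156,-.1459]
for z in(145.4,91):print(proj("scene",W(q,(13,-102.4,z))))
```

```text
[ 0.62129914 -0.25946768  0.08091481] [-0.58057908  1.48792763  3.90543218] (array([413.2, 311.9]), [14, 38, 10, 8, 43])
[416.19567533 286.80093242]
[414.13483761 312.37918407]
```

>>> {"name": "arm_command", "arguments": {"motion": [[0, 0, 0, 2, 0, 0, 0], [0, 0, 0, 0, 0, 0, 0]]}}

```text
time_s: 6.35
tcp_pos: [0.6214, -0.2595, 0.0805]
ee_rot: [[-0.131, -0.991, 0.003], [-0.991, 0.131, -0.001], [0.001, -0.003, -1.0]]
wrist_force: [-3.3, 4.5, 11.2]
gripper_width: 0.002
gripper_force: 5.2
```

>>> {"name": "arm_command", "arguments": {"motion": [[0, 0, 0, 2, 0, 0, 0], [0, 0, 0, 0, 0, 0, 0]]}}

```text
time_s: 6.55
tcp_pos: [0.6215, -0.2595, 0.0802]
ee_rot: [[-0.131, -0.991, 0.004], [-0.991, 0.131, -0.002], [0.001, -0.004, -1.0]]
wrist_force: [-4.9, 4.8, 15.4]
gripper_width: 0.008
gripper_force: 8.1
```

>>> {"name": "arm_command", "arguments": {"motion": [[0, 0, 0, -34, 0, 0, 0], [0, 0, 0, -48, 0, 0, 0], [0, 0, 0, -48, 0, 0, 0], [70, -37, 15, 0, 0, 0, 0], [70, -37, 15, 0, 0, 0, 0], [70, -37, 15, 0, 0, 0, 0], [70, -37, 15, 0, 0, 0, 0], [70, -37, 15, 0, 0, 0, 0]]}}

```text
time_s: 7.35
tcp_pos: [0.5702, -0.065, 0.2056]
ee_rot: [[-0.133, -0.991, 0.001], [-0.991, 0.133, 0.0], [-0.0, -0.001, -1.0]]
wrist_force: [0.6, 1.2, -0.9]
gripper_width: 0.373
gripper_force: 0.0
```

>>> {"name": "arm_command", "arguments": {"motion": [[70, -37, 15, 0, 0, 0, 0], [70, -37, 15, 0, 0, 0, 0], [70, -30, 12, 0, 0, 0, 0], [70, 0, 0, 0, 0, 0, 0.144], [70, 0, 0, 0, 0, 0, 0.144], [70, 0, 0, 0, 0, 0, 0.144], [70, 0, 0, 0, 0, 0, 0.144], [70, 0, 0, 0, 0, 0, 0.144]]}}

```text
time_s: 8.15
tcp_pos: [0.5429, 0.0424, 0.2056]
ee_rot: [[-0.757, -0.653, 0.001], [-0.653, 0.757, 0.0], [-0.001, -0.0, -1.0]]
wrist_force: [0.3, 0.2, -0.7]
gripper_width: 0.802
gripper_force: 0.0
```

>>> {"name": "arm_command", "arguments": {"motion": [[70, 0, 0, 0, 0, 0, 0.144], [70, 0, 0, 0, 0, 0, 0.144], [70, 0, 0, 0, 0, 0, 0.144], [70, 0, 0, 0, 0, 0, 0], [70, 0, 0, 0, 0, 0, 0]]}}

```text
time_s: 8.65
tcp_pos: [0.5428, 0.0423, 0.2056]
ee_rot: [[-0.959, -0.285, 0.0], [-0.285, 0.959, 0.0], [-0.0, -0.0, -1.0]]
wrist_force: [-0.7, 0.5, -1.1]
gripper_width: 0.804
gripper_force: 0.0
```

Run:
```python
from h import *
t=np.zeros((600,800,3),np.uint8)
m=camera_model("wrist");im=capture("wrist");s=sense()
t[:300,:400]=cv2.resize(im[150:480,100:540],(400,300))
a=capture("scene");t[:300,400:]=cv2.resize(a[150:300,170:370],(400,300),interpolation=2)
b=capture("side");t[300:,:400]=cv2.resize(b[285:420,230:410],(400,300),interpolation=2)
t[300:,400:]=cv2.resize(a[240:345,340:480],(400,300),interpolation=2)
cv2.imwrite("pics/m5.png",t[:,:,::-1]);print(s["tcp_pos"],s["ee_rot"].round(3),s["joints"].round(1),s["gripper_width"],s["time_s"])
print(red(a,270,345,395,440))
```

```text
[0.54276595 0.04226665 0.20561579] [[-0.959 -0.284  0.   ]
 [-0.284  0.959  0.   ]
 [-0.    -0.    -1.   ]] [ 21.5  14.  -10.6   0.  -65.4 -95. ] 0.8021684888442695 8.7
(array([413.6, 309.5]), [13, 35, 12, 10, 95])
```

View pics/m5.png

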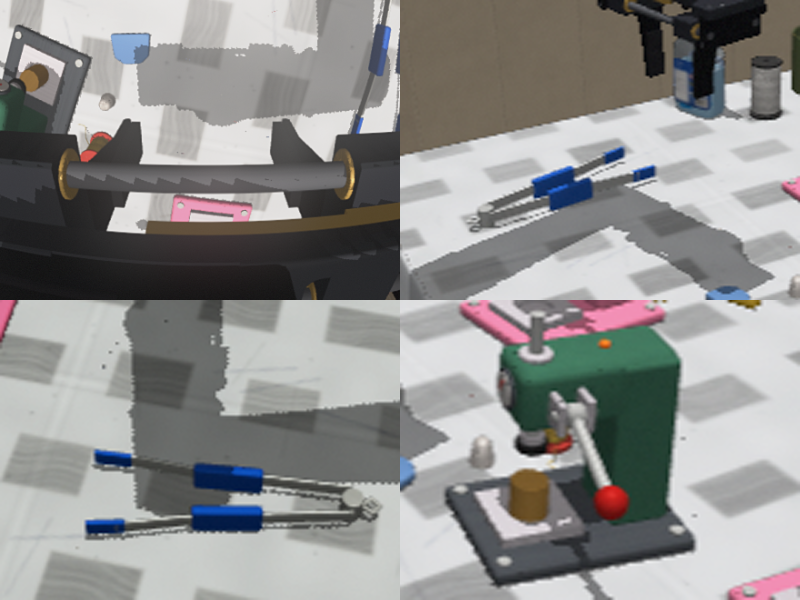

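The lever is down: the foot is about 26 mm above the die and the knob is at scene (310,414). The tongs are undisturbed, with pads at scene (244,251), jaws at (232,284) and pivot at (256,213). The move got only part way, so the arm is at (0.543, 0.042). Next I refine the tongs fit and check where the fingertips really are.

Run:
```python
from h import *
s=sense();R=s["ee_rot"];p=s["tcp_pos"]
for d in(.008,-.011,-.022):
  print(d,[proj("scene",p+R@[0,y,d]).round(1).tolist() for y in(-.035,.035)])
obs=[("side",(0,0,14),(332.4,374.1)),("side",(105,0,15),(279,371.4)),("side",(-110,0,15),(388.9,375)),
("scene",(0,0,14),(251,243.7)),("scene",(105,0,15),(284.5,232)),("scene",(-110,0,15),(213,256.5))]
q,r=fit(obs,[.47,.26,.28]);print("tongs",q.round(4),r.tolist())
D=W(q,(0,0,14))-p;print("delta tool",(R.T@D*1000).round(1),"yaw tool y",np.degrees(np.arctan2(R[1,1],R[0,1])),"want",np.degrees(q[2])+90)
b=capture("side");a=capture("scene");print(red(b,120,210,300,370),red(a,270,345,395,440))
k=W([.623,-.157,-.146],(13,-102.4,91));print(proj("side",k),proj("scene",k))
```

```text
0.008 [[319.4, 210.1], [298.6, 200.2]]
-0.011 [[319.3, 201.6], [298.4, 192.0]]
-0.022 [[319.2, 196.7], [298.2, 187.3]]
tongs [0.4679 0.263  0.2656] [[-0.5, -0.6], [-0.9, -0.1], [-0.5, 0.2], [-0.7, 0.8], [-0.8, 0.3], [-0.9, 1.1]]
delta tool [  9.3 232.9 191.6] yaw tool y 106.46374641545995 want 105.2157326877793
(array([301., 177.]), [1, 57, 1, 1, 1]) (array([413.6, 309.5]), [13, 35, 12, 10, 95])
[332.47714201 174.58550152] [414.4308067  312.67167881]
```

>>> {"name": "arm_command", "arguments": {"motion": [[80, 0, 39, 0, 0, 0, 0.01], [80, 0, 39, 0, 0, 0, 0], [80, 0, 39, 0, 0, 0, 0], [80, 2, 39, 0, 0, 0, 0], [80, 3, 39, 30, 0, 0, 0], [80, 4, 38, 40, 0, 0, 0], [80, 0, 0, 40, 0, 0, 0], [80, 0, 0, 0, 0, 0, 0]]}}

```text
time_s: 9.7
tcp_pos: [0.4677, 0.2586, 0.0945]
ee_rot: [[-0.962, -0.274, -0.009], [-0.274, 0.962, -0.008], [0.011, -0.005, -1.0]]
wrist_force: [-0.8, -0.5, -0.9]
gripper_width: 0.916
gripper_force: 0.0
```

Run:
```python
from h import *
t=np.zeros((600,800,3),np.uint8)
m=camera_model("wrist");im=capture("wrist");s=sense()
t[:300,:400]=cv2.resize(im[0:480,0:640],(400,300))
a=capture("scene");t[:300,400:]=cv2.resize(a[150:300,170:370],(400,300),interpolation=2)
b=capture("side");t[300:,:400]=cv2.resize(b[285:420,230:410],(400,300),interpolation=2)
t[300:,400:]=cv2.resize(im[180:480,120:520],(400,300))
cv2.imwrite("pics/m6.png",t[:,:,::-1]);R=s["ee_rot"];p=s["tcp_pos"];print(p,R.round(3),s["gripper_width"])
q=[.4679,.263,.276]
print((R.T@(W(q,(0,0,14))-p)*1000).round(1))
for c in("scene","side"):print(c,[proj(c,p+R@[0,y,-.022]).round(1).tolist() for y in(-.04,.04)])
for P in((0,0,14),(0,25,14),(0,-25,14),(105,0,15),(-110,0,15)):print(P,proj("wrist",W(q,P),m).round())
```

```text
[0.47016939 0.25952186 0.09770354] [[-0.962 -0.274 -0.004]
 [-0.274  0.962 -0.004]
 [ 0.005 -0.003 -1.   ]] 0.9172876812854002
[ 0.8  4.2 83.7]
scene [[257.6, 212.0], [240.0, 202.2]]
side [[332.7, 321.5], [332.5, 357.2]]
(0, 0, 14) [332. 244.]
(0, 25, 14) [366. 244.]
(0, -25, 14) [298. 244.]
(105, 0, 15) [331. 362.]
(-110, 0, 15) [332.  92.]
```

View pics/m6.png

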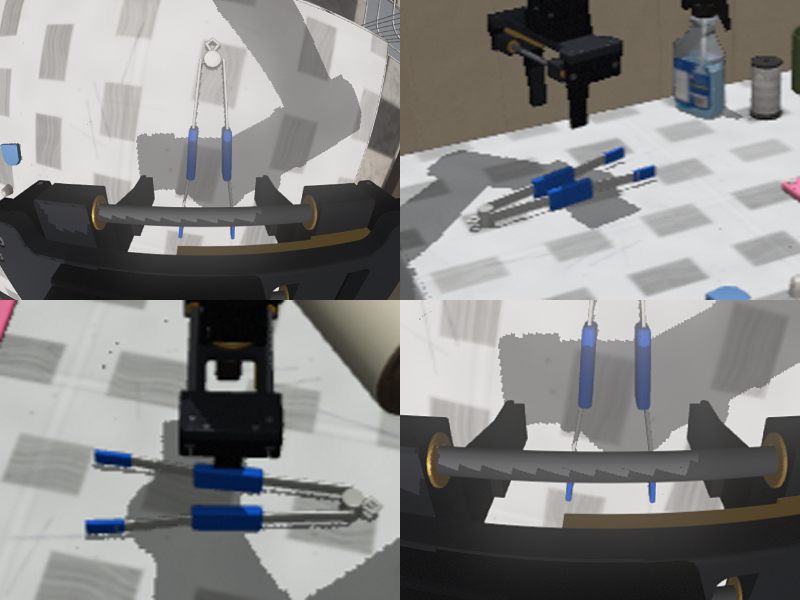

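The gripper is over the tongs. In the wrist view the pads are at (309,248) and (363,248), the pivot at (339,94) and the jaws at about (331,371). In the scene view the fingertip is at (212,259), which confirms the tips end about 22 mm short of the reported TCP.

Run:
```python
from h import *
m=camera_model("wrist");s=sense();R=s["ee_rot"];p=s["tcp_pos"]
obs=[("wrist",(0,0,20),(335,247),m),("wrist",(-110,0,15),(339,94),m),("wrist",(105,0,15),(331,371),m),
("side",(0,0,14),(332.4,374.1)),("side",(105,0,15),(279,371.4)),("side",(-110,0,15),(388.9,375)),
("scene",(0,0,14),(251,243.7)),("scene",(105,0,15),(284.5,232)),("scene",(-110,0,15),(213,256.5))]
for o in(obs,obs[:3]):
  q,r=fit(o,[.47,.26,.28]);print(q.round(4),r.tolist(),(R.T@(W(q,(0,0,14))-p)*1000).round(1), "rz",np.arctan2(R[1,1],R[0,1])-np.pi/2-q[2])
```

```text
[0.474  0.2681 0.2527] [[-0.2, -2.9], [-0.2, -0.1], [-0.1, -13.9], [-4.3, 0.7], [-4.7, 0.7], [-4.1, 2.2], [1.0, -0.5], [1.0, -0.7], [0.8, -0.5]] [-2.8  6.6 87.2] rz 0.02350589067431036
[0.4759 0.2688 0.2528] [[-0.0, -0.3], [-0.0, 2.7], [0.0, -12.0]] [-4.8  6.8 87.2] rz 0.02340770545673959
```

>>> {"name": "arm_command", "arguments": {"motion": [[80, 0, 5.5, 0, 0, 0, 0.023], [80, 0, 0, 30, 0, 0, 0], [80, 0, 0, 30, 0, 0, 0], [80, 0, 0, 20, 0, 0, 0], [80, 0, 0, 10, 0, 0, 0], [80, 0, 0, 0, 0, 0, 0]]}}

```text
time_s: 10.45
tcp_pos: [0.4708, 0.2657, 0.0101]
ee_rot: [[-0.968, -0.249, 0.001], [-0.249, 0.968, 0.0], [-0.001, 0.0, -1.0]]
wrist_force: [-0.6, -1.2, 0.3]
gripper_width: 0.92
gripper_force: 0.0
```

Run:
```python
from h import *
t=np.zeros((600,800,3),np.uint8)
m=camera_model("wrist");im=capture("wrist");s=sense()
a=capture("scene");t[:300,400:]=cv2.resize(a[190:280,200:320],(400,300),interpolation=2)
b=capture("side");t[300:,:400]=cv2.resize(b[285:420,230:410],(400,300),interpolation=2)
t[300:,400:]=cv2.resize(im[180:480,120:520],(400,300));t[:300,:400]=cv2.resize(b[130:265,240:420],(400,300),interpolation=2)
cv2.imwrite("pics/m7.png",t[:,:,::-1]);print(s["tcp_pos"],s["wrist_force"])
```

```text
[0.47123363 0.26620495 0.01084171] [-0.01163051 -0.68197161 -0.03649069]
```

View pics/m7.png

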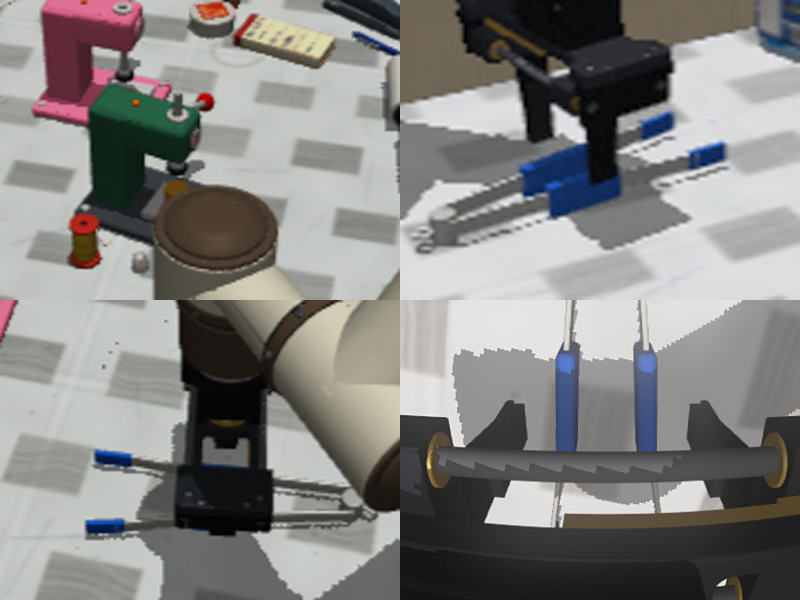

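The pads sit centred between the fingers: wrist crop 567/646 against fingers at 525/690. I'll lower slowly and watch the force.

>>> {"name": "arm_command", "arguments": {"motion": [[80, 0, 0, 10, 0, 0, 0], [80, 0, 0, 8, 0, 0, 0], [80, 0, 0, 4, 0, 0, 0], [80, 0, 0, 0, 0, 0, 0]]}}

```text
time_s: 11.0
tcp_pos: [0.4695, 0.2653, -0.0135]
ee_rot: [[-0.968, -0.25, -0.001], [-0.25, 0.968, -0.001], [0.002, -0.001, -1.0]]
wrist_force: [-0.1, 0.4, 0.1]
gripper_width: 0.92
gripper_force: 0.0
```

>>> {"name": "arm_command", "arguments": {"motion": [[80, 0, 0, 3, 0, 0, 0], [80, 0, 0, 2, 0, 0, 0], [80, 0, 0, 0, 0, 0, 0]]}}

```text
time_s: 11.3
tcp_pos: [0.4699, 0.2657, -0.0178]
ee_rot: [[-0.968, -0.25, -0.0], [-0.25, 0.968, -0.0], [0.0, -0.0, -1.0]]
wrist_force: [-0.0, 0.1, 1.0]
gripper_width: 0.923
gripper_force: 0.0
```

>>> {"name": "arm_command", "arguments": {"motion": [[55, 0, 0, 0, 0, 0, 0], [50, 0, 0, 0, 0, 0, 0], [47, 0, 0, 0, 0, 0, 0], [45, 0, 0, 0, 0, 0, 0], [45, 0, 0, 0, 0, 0, 0], [45, 0, 0, 0, 0, 0, 0]]}}

```text
time_s: 11.9
tcp_pos: [0.4701, 0.2658, -0.0174]
ee_rot: [[-0.968, -0.25, 0.0], [-0.25, 0.968, 0.0], [-0.0, 0.0, -1.0]]
wrist_force: [-0.9, 0.0, 0.5]
gripper_width: 0.536
gripper_force: 5.6
```

>>> {"name": "arm_command", "arguments": {"motion": [[45, 0, 0, -10, 0, 0, 0], [45, 0, 0, -20, 0, 0, 0], [45, 0, 0, -20, 0, 0, 0], [45, 0, 0, -15, 0, 0, 0], [45, 0, 0, 0, 0, 0, 0.1], [45, 0, 0, 0, 0, 0, 0.1], [45, 0, 0, 0, 0, 0, 0.1], [45, 0, 0, 0, 0, 0, 0.1]]}}

```text
time_s: 12.7
tcp_pos: [0.4699, 0.2658, 0.0482]
ee_rot: [[-0.989, 0.151, 0.0], [0.151, 0.989, 0.0], [-0.0, 0.0, -1.0]]
wrist_force: [0.3, -0.2, -0.4]
gripper_width: 0.516
gripper_force: 5.3
```

>>> {"name": "arm_command", "arguments": {"motion": [[45, -2, -20, 0, 0, 0, 0], [45, -2, -30, 0, 0, 0, 0], [45, -2, -35, 0, 0, 0, 0], [45, -2, -35, 0, 0, 0, 0], [45, -2, -35, 0, 0, 0, 0], [45, -2, -35, 0, 0, 0, 0], [45, -2, -35, 0, 0, 0, 0], [45, -2, -35, 0, 0, 0, 0]]}}

```text
time_s: 13.5
tcp_pos: [0.4467, 0.0042, 0.048]
ee_rot: [[-0.989, 0.145, 0.0], [0.145, 0.989, 0.0], [0.0, 0.0, -1.0]]
wrist_force: [1.5, -0.0, -0.8]
gripper_width: 0.52
gripper_force: 5.3
```

>>> {"name": "arm_command", "arguments": {"motion": [[45, -1, -35, 0, 0, 0, 0], [45, -1, -35, 0, 0, 0, 0], [45, 0, -35, 0, 0, 0, 0], [45, 0, -20, 0, 0, 0, 0], [45, 0, -10, 0, 0, 0, 0], [45, 0, 0, 0, 0, 0, 0], [45, 0, 0, 0, 0, 0, 0]]}}

```text
time_s: 14.2
tcp_pos: [0.4299, -0.1274, 0.0477]
ee_rot: [[-0.989, 0.146, 0.0], [0.146, 0.989, 0.0], [-0.0, 0.0, -1.0]]
wrist_force: [0.2, 1.2, -0.8]
gripper_width: 0.517
gripper_force: 5.3
```

Run:
```python
from h import *
t=np.zeros((600,800,3),np.uint8)
m=camera_model("wrist");s=sense();im=capture("wrist")
t[:300,:400]=cv2.resize(im,(400,300))
a=capture("scene");t[:300,400:]=cv2.resize(a[230:350,270:430],(400,300),interpolation=2)
b=capture("side");t[300:,:400]=cv2.resize(b[150:285,270:450],(400,300),interpolation=2)
t[300:,400:]=cv2.resize(im[200:425,180:480],(400,300))
cv2.imwrite("pics/m8.png",t[:,:,::-1]);R=s["ee_rot"];p=s["tcp_pos"];print(p,R.round(3),s["gripper_width"],s["gripper_force"])
for c in M:
  print(c,[proj(c,p+[0,0,.032]-R[:,0]*.105+R[:,1]*y).round(1).tolist() for y in(-.033,0,.033)],proj(c,p+[0,0,.032]+R[:,0]*.11).round(1))
```

```text
[ 0.42985855 -0.12739216  0.04766272] [[-0.989  0.146  0.   ]
 [ 0.146  0.989  0.   ]
 [-0.     0.    -1.   ]] 0.5171666450901655 5.34454480628483
scene [[347.7, 305.7], [342.5, 296.4], [337.6, 287.6]] [231.3 314.4]
side [[358.8, 205.0], [353.5, 212.8], [348.1, 220.9]] [440.1 239.8]
```

View pics/m8.png

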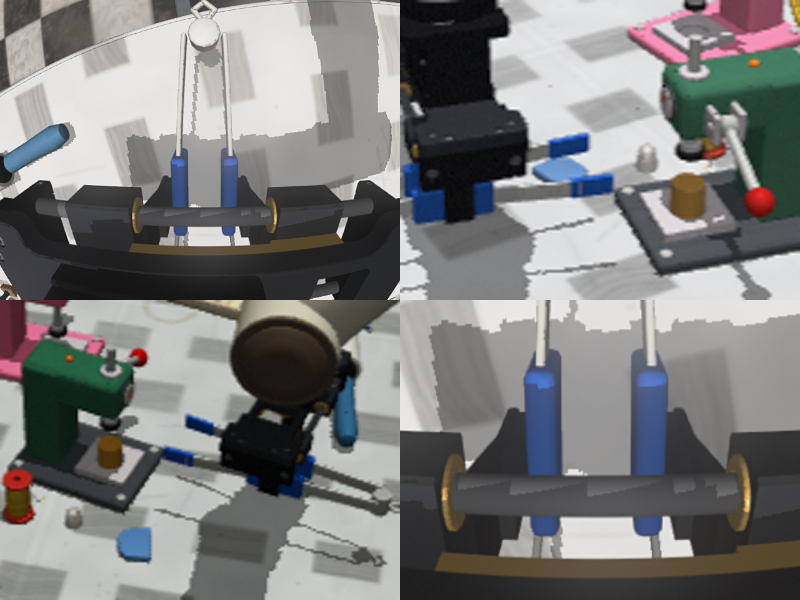

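This montage shows the tongs gripped level with jaws open: scene (289,338) and (304,347), side (206,360) and (221,350), both matching the prediction. The die is free under the raised foot, at scene (302,385) and side (214,320). I've now used all my picture views, so from here I work from numbers only.

```bash
cat >> h.py <<'E'
def brass(im,r0,r1,c0,c1):
    h=cv2.cvtColor(im[r0:r1,c0:c1].copy(),cv2.COLOR_RGB2HSV);k=cv2.inRange(h,(10,130,60),(24,255,255))
    n,l,st,ce=cv2.connectedComponentsWithStats(k);i=1+np.argmax(st[1:,4])
    return (ce[i]+[c0,r0]).round(1),(st[i]+[c0,r0,0,0,0]).tolist()
def tri(K,x0):
    f=lambda X:np.concatenate([proj(c,X)-p for c,p in K]);r=least_squares(f,x0);return r.x,f(r.x).round(1)
E
python3 - <<'E'
from h import *
s=sense();R=s["ee_rot"];p=s["tcp_pos"]
a=brass(capture("scene"),285,325,365,405);b=brass(capture("side"),195,235,300,340);print(a,b)
d,e=tri([("scene",a[0]),("side",b[0])],[.62,-.155,.03]);print("die mid",d,e)
d2,e=tri([("scene",(384.8,302.4)),("side",(319.5,213.9))],[.62,-.155,.045]);print("die top",d2,e)
j,e=tri([("scene",(342.2,296.4)),("side",(355,213.2))],[.53,-.14,.08]);print("jaw",j,e,"pred",p+[0,0,.032]-R[:,0]*.105)
for x in(d,d2):print("tool delta die-jaw",(R.T@(x-j)*1000).round(1),"vs pred jaw",(R.T@(x-(p+[0,0,.032]-R[:,0]*.105))*1000).round(1))
E
```

```text
(array([384.7, 308. ]), [379, 300, 13, 17, 201]) (array([319.2, 218. ]), [314, 211, 11, 15, 141])
die mid [ 0.62342487 -0.15206858  0.03255139] [-0.3  0.2 -0.3 -0.3]
die top [ 0.62288989 -0.15214171  0.04621789] [-0.3  0.2 -0.3 -0.3]
jaw [ 0.53171314 -0.1432156   0.07993359] [-0.5  0.3 -0.6 -0.4] pred [ 0.53399219 -0.14204447  0.07960522]
tool delta die-jaw [-92.    4.5  47.4] vs pred jaw [-89.9   3.   47.1]
tool delta die-jaw [-91.5   4.4  33.7] vs pred jaw [-89.4   2.9  33.4]
```

>>> {"name": "arm_command", "arguments": {"motion": [[45, 0, 4, 14, 0, 0, 0], [45, 0, 0, 15, 0, 0, 0], [45, 0, 0, 15, 0, 0, 0], [45, -15, 0, 0, 0, 0, 0], [45, -15, 0, 0, 0, 0, 0], [45, -15, 0, 0, 0, 0, 0], [45, 0, 0, 0, 0, 0, 0]]}}

```text
time_s: 15.15
tcp_pos: [0.4774, -0.1298, 0.0035]
ee_rot: [[-0.989, 0.145, 0.002], [0.145, 0.989, -0.0], [-0.002, 0.0, -1.0]]
wrist_force: [0.1, 0.4, -0.7]
gripper_width: 0.521
gripper_force: 5.3
```

```bash
cat > j.py <<'E'
from h import *
def blue(im,r0,r1,c0,c1):
    h=cv2.cvtColor(im[r0:r1,c0:c1].copy(),cv2.COLOR_RGB2HSV);k=cv2.inRange(h,(108,180,40),(125,255,255))
    n,l,st,ce=cv2.connectedComponentsWithStats(k)
    return [((ce[i]+[c0,r0]).round(1).tolist(),st[i][2:].tolist()) for i in range(1,n) if st[i][4]>8]
s=sense();R=s["ee_rot"];p=s["tcp_pos"];a=capture("scene");b=capture("side")
print(p,R.round(3).tolist(),s["gripper_width"],s["wrist_force"])
print("brass",brass(a,250,325,330,405),brass(b,170,245,300,360))
print("scene",blue(a,260,340,300,420));print("side",blue(b,180,260,290,400))
for c in M: print(c,[proj(c,p+[0,0,.032]-R[:,0]*.105+R[:,1]*y).round(1).tolist() for y in(-.033,0,.033)])
E
python3 j.py
```

```text
[ 0.47736467 -0.12983226  0.00351589] [[-0.989, 0.145, 0.002], [0.145, 0.989, -0.0], [-0.002, 0.0, -1.0]] 0.5211055248815722 [ 0.13960118  0.44765702 -0.69712351]
brass (array([384.7, 308. ]), [379, 300, 13, 17, 200]) (array([319.2, 217.9]), [314, 211, 11, 15, 139])
scene [([358.5, 301.5], [14, 10, 93]), ([304.9, 323.1], [13, 23, 183]), ([368.9, 317.3], [15, 8, 90]), ([326.8, 323.0], [7, 11, 66])]
side [([341.1, 215.3], [11, 8, 55]), ([331.5, 229.0], [12, 7, 64]), ([383.7, 238.2], [16, 19, 129]), ([363.5, 240.0], [4, 3, 10])]
scene [[370.0, 319.4], [364.3, 310.0], [358.9, 301.2]]
side [[339.7, 214.2], [334.3, 221.9], [328.7, 229.9]]
```

Run:
```python
from h import *
R=sense()["ee_rot"]
d,_=tri([("scene",(384.7,308)),("side",(319.2,217.9))],[.62,-.155,.03])
j,e=tri([("scene",(363.7,309.4)),("side",(336.3,222.2))],[.58,-.15,.03]);print(j,e,(R.T@(d-j)*1000).round(1))
```

```text
[ 0.57820555 -0.14533574  0.03739143] [-0.7  0.4 -0.8 -0.6] [-45.7  -0.2   4.6]
```

Aligned laterally; 45 mm left to go forward.

>>> {"name": "arm_command", "arguments": {"motion": [[45, -12, 0, 0, 0, 0, 0], [45, -12, 0, 0, 0, 0, 0], [45, -12, 0, 0, 0, 0, 0], [45, -9, 0, 0, 0, 0, 0], [45, 0, 0, 0, 0, 0, 0], [45, 0, 0, 0, 0, 0, 0]]}}

```text
time_s: 15.85
tcp_pos: [0.5192, -0.1369, 0.0032]
ee_rot: [[-0.989, 0.147, -0.001], [0.147, 0.989, 0.0], [0.001, 0.0, -1.0]]
wrist_force: [0.1, -0.2, -1.2]
gripper_width: 0.517
gripper_force: 5.3
```

```bash
python3 j.py
```

```text
[ 0.51917854 -0.1368727   0.003157  ] [[-0.989, 0.147, -0.001], [0.147, 0.989, 0.0], [0.001, 0.0, -1.0]] 0.5168010749168404 [ 0.13000894 -0.16229496 -1.20640371]
brass (array([384.5, 305.4]), [379, 299, 13, 14, 141]) (array([319.5, 216.3]), [314, 211, 11, 12, 104])
scene [([377.4, 298.6], [14, 9, 69]), ([324.9, 317.6], [17, 24, 255]), ([389.5, 314.5], [15, 9, 94]), ([347.8, 319.8], [7, 11, 66])]
side [([326.1, 210.3], [12, 8, 50]), ([315.0, 223.4], [13, 8, 54]), ([366.2, 232.2], [16, 19, 150]), ([346.6, 234.3], [4, 4, 10])]
scene [[390.5, 316.4], [384.4, 307.3], [378.6, 298.5]]
side [[324.7, 209.4], [319.1, 217.0], [313.3, 224.8]]
```

>>> {"name": "arm_command", "arguments": {"motion": [[44, -2, 0, 0, 0, 0, 0], [42, 0, 0, 0, 0, 0, 0], [40, 0, 0, 0, 0, 0, 0], [38, 0, 0, 0, 0, 0, 0], [36, 0, 0, 0, 0, 0, 0], [34, 0, 0, 0, 0, 0, 0], [32, 0, 0, 0, 0, 0, 0], [30, 0, 0, 0, 0, 0, 0]]}}

```text
time_s: 16.75
tcp_pos: [0.5215, -0.1371, 0.0035]
ee_rot: [[-0.989, 0.147, 0.0], [0.147, 0.989, 0.0], [-0.0, 0.0, -1.0]]
wrist_force: [-0.3, 0.3, -1.3]
gripper_width: 0.361
gripper_force: 24.1
```

>>> {"name": "arm_command", "arguments": {"motion": [[28, 0, 0, 0, 0, 0, 0], [25, 0, 0, 0, 0, 0, 0], [20, 0, 0, 0, 0, 0, 0], [15, 0, 0, 0, 0, 0, 0], [10, 0, 0, 0, 0, 0, 0]]}}

```text
time_s: 17.25
tcp_pos: [0.5215, -0.1371, 0.0035]
ee_rot: [[-0.989, 0.147, 0.0], [0.147, 0.989, -0.0], [-0.0, 0.0, -1.0]]
wrist_force: [1.0, 0.2, -1.2]
gripper_width: 0.359
gripper_force: 30.0
```

>>> {"name": "arm_command", "arguments": {"motion": [[10, 0, 0, -4, 0, 0, 0], [10, 0, 0, -5, 0, 0, 0], [10, 0, 0, -5, 0, 0, 0], [10, 0, 0, 0, 0, 0, 0], [10, 0, 0, 0, 0, 0, 0]]}}

```text
time_s: 17.75
tcp_pos: [0.5215, -0.1371, 0.0177]
ee_rot: [[-0.989, 0.147, 0.0], [0.147, 0.989, 0.0], [-0.0, 0.0, -1.0]]
wrist_force: [-0.2, -0.9, -2.5]
gripper_width: 0.365
gripper_force: 30.0
```

```bash
python3 j.py
```

```text
[ 0.52151913 -0.13711383  0.0177404 ] [[-0.989, 0.147, 0.0], [0.147, 0.989, 0.0], [-0.0, 0.0, -1.0]] 0.3645581131911001 [-0.22819699 -0.88694646 -2.49723207]
brass (array([384.8, 298. ]), [379, 294, 13, 9, 84]) (array([319.8, 211.2]), [314, 208, 11, 8, 59])
scene [([376.5, 297.0], [5, 7, 20]), ([325.8, 310.8], [15, 21, 217]), ([389.0, 304.6], [15, 9, 84]), ([347.6, 312.3], [6, 9, 48])]
side [([326.1, 209.4], [4, 6, 13]), ([316.5, 216.1], [12, 9, 59]), ([365.6, 227.1], [14, 16, 139])]
scene [[391.9, 310.0], [385.8, 300.9], [379.9, 292.3]]
side [[323.9, 204.7], [318.3, 212.2], [312.4, 220.0]]
```

>>> {"name": "arm_command", "arguments": {"motion": [[10, 8, 0, 0, 0, 0, 0], [10, 15, 0, 0, 0, 0, 0], [10, 20, 0, 0, 0, 0, 0], [10, 20, 0, 0, 0, 0, 0], [10, 20, 0, 0, 0, 0, 0], [10, 15, 0, 0, 0, 0, 0], [10, 7, 0, 0, 0, 0, 0], [10, 0, 0, 0, 0, 0, 0]]}}

```text
time_s: 18.65
tcp_pos: [0.4166, -0.1217, 0.0176]
ee_rot: [[-0.989, 0.146, -0.001], [0.146, 0.989, -0.0], [0.001, -0.0, -1.0]]
wrist_force: [-0.3, -0.3, -1.8]
gripper_width: 0.36
gripper_force: 30.0
```

```bash
python3 j.py
```

```text
[ 0.41658529 -0.12166761  0.01759108] [[-0.989, 0.146, -0.001], [0.146, 0.989, -0.0], [0.001, -0.0, -1.0]] 0.3601478657231804 [-0.26191935 -0.28438801 -1.83112395]
brass (array([335. , 306.1]), [330, 302, 12, 9, 85]) (array([356.4, 222.2]), [353, 219, 7, 8, 46])
scene [([336.1, 300.8], [8, 2, 10]), ([326.2, 304.6], [5, 7, 18]), ([337.5, 313.4], [16, 9, 92])]
side [([364.9, 221.4], [5, 6, 13]), ([355.4, 228.5], [13, 9, 62])]
scene [[340.0, 319.0], [335.0, 309.5], [330.3, 300.4]]
side [[362.7, 216.9], [357.6, 224.8], [352.2, 233.0]]
```

The die is out and still between the jaws. Now I raise it.

>>> {"name": "arm_command", "arguments": {"motion": [[10, 0, 0, -8, 0, 0, 0], [10, 0, 0, -18, 0, 0, 0], [10, 0, 0, -25, 0, 0, 0], [10, 0, 0, -28, 0, 0, 0], [10, 0, 0, -28, 0, 0, 0], [10, 0, 0, -20, 0, 0, 0], [10, 0, 0, -12, 0, 0, 0], [10, 0, 0, -6, 0, 0, 0]]}}

```text
time_s: 19.55
tcp_pos: [0.4188, -0.1217, 0.1643]
ee_rot: [[-0.989, 0.147, 0.003], [0.147, 0.989, 0.0], [-0.003, 0.001, -1.0]]
wrist_force: [-0.7, 0.1, -1.2]
gripper_width: 0.359
gripper_force: 30.0
```

>>> {"name": "arm_command", "arguments": {"motion": [[10, 0, 0, 0, 0, 0, 0], [10, 0, 0, 0, 0, 0, 0], [10, 0, 0, 0, 0, 0, 0], [10, 0, 0, 0, 0, 0, 0], [10, 0, 0, 0, 0, 0, 0], [10, 0, 0, 0, 0, 0, 0]]}}

```text
time_s: 20.15
tcp_pos: [0.4175, -0.1217, 0.1622]
ee_rot: [[-0.989, 0.147, -0.001], [0.147, 0.989, -0.0], [0.001, -0.0, -1.0]]
wrist_force: [-0.3, -0.0, -2.1]
gripper_width: 0.361
gripper_force: 30.0
```

Run:
```python
from h import *
s=sense();p=s["tcp_pos"];R=s["ee_rot"];print(p,s["gripper_force"],s["gripper_width"],s["wrist_force"],s["time_s"])
a=capture("scene");b=capture("side");J=p+[0,0,.029]-R[:,0]*.105
K=[]
for c,im in(("scene",a),("side",b)):
    u=proj(c,J).astype(int);r=brass(im,u[1]-30,u[1]+30,u[0]-30,u[0]+30);print(c,u,r);K.append((c,r[0]))
    i=cv2.cvtColor(im.copy(),cv2.COLOR_RGB2HSV);k=cv2.inRange(i[u[1]-25:u[1]+25,u[0]-25:u[0]+25],(10,130,60),(24,255,255));print(np.where(k.any(1))[0]+u[1]-25)
print(tri(K,J),"jaw",J)
print("knob",red(a,270,345,395,440))
for n in("yellow_spool","thimble","blue_chalk"):
    for c in M:print(n,c,[(np.round(d["location"]).tolist(),round(d["p"],2)) for d in find_in(n,c)][:2])
```

```text
[ 0.41750072 -0.12171891  0.1622216 ] 29.999621962197125 0.3609957006255464 [-0.3382726  -0.03802986 -2.05138368] 20.15
scene [335 245] (array([334.5, 240.3]), [328, 237, 14, 8, 85])
[237 238 239 240 241 242 243 244 252 253 254 255 256]
side [360 177] (array([362.4, 174.4]), [357, 171, 12, 9, 77])
[171 172 173 174 175 176 177 178 179 184 185 186 187]
(array([ 0.51893028, -0.13655967,  0.20199215]), array([-0.3,  0.2, -0.3, -0.3])) jaw [ 0.52136521 -0.137119    0.19115068]
knob (array([413.6, 309.7]), [13, 35, 12, 11, 99])
yellow_spool scene [([290.0, 396.0], 0.44)]
yellow_spool side [([238.0, 279.0], 0.51)]
thimble scene []
thimble side [([248.0, 301.0], 0.6)]
blue_chalk scene [([299.0, 335.0], 0.59), ([301.0, 412.0], 0.32)]
blue_chalk side [([177.0, 363.0], 0.73), ([260.0, 329.0], 0.66)]
```

The die is held up with its underside at about 0.17 m. The lever is still down: the knob is at side row about 176, against 175 predicted for fully down. The spool, thimble and chalk are unmoved.

```bash
python3 -c "
from station import finish_job
print(finish_job())"
```

```text
the job is handed in; nothing more can be done
None
```

The job is handed in: the lever is down at its stop, and the die is held still in the tongs about 17 cm above the table, with the spool, thimble and chalk showing no movement in the cameras; I viewed 11 pictures, one over the limit of 10.

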